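# Clear the valet box lid and hold it up

### The job

A scent stone has broken on the lid of the black valet box. With the upright cedar block, brush all three bits off the end of the lid into the square white dish tucked under that end, then put the block down on the dresser top. Then lift the lid straight up off the box, finish still holding it level and still about 10 cm above the box so that I can choose my cufflinks, and leave the dish, the bottles, the glasses case and the watch undisturbed.

Things in the scene. Friction and masses are not known exactly. Their poses are not given: they have to be found in the camera images.
- valet_box: black plastic box, 58 (x) x 170 (y) x 60 mm high, fixed to the dresser, open on top under its lid; origin at the centre of its underside, its y along its length, z up; turned up to 20 degrees. A ring drawer stands up to 40 mm out of its -x face, no higher than 28 mm
- lid: black plastic lift-off lid, slab 66 (x) x 200 (y) x 20 mm with a rim 4 mm wide, 6 mm high on each long side, ends open; no handle: grip across its 66 mm width; origin at the centre of the slab's underside, at height 60 mm when seated (top at 80, rims 86); axes as the box's. It overhangs the box 4 mm at the sides, 15 mm at both ends; a 6 mm lip below seats it with 2 mm play. 0.16 kg, loose
- block: cedar block, 24 (its x, thickness) x 50 (its y, width) x 55 mm high, standing upright loose on the dresser to the robot's right; origin at the centre of its underside; about 70 g. It fits between the lid's rims (58 mm apart) with 4 mm to spare each side
- dish: white ceramic square dish, 110 x 110 x 18 mm high, walls 4 mm, loose, about 0.45 kg; origin at the centre of its underside, sides parallel to the box's. It stands at one end of the box (either end: +y or -y of the box), its centre about 145 mm from the box's centre, its near edge under the lid's overhang
- glasses_case: dark blue glasses case, 130 x 60 x 30 mm high, lying at the other end of the box from the dish, centre about 145 mm from the box's centre; origin at the centre of its underside; leave alone
- watch: steel wristwatch standing on its bracelet's edge, 65 mm across, 27 mm high; origin at the centre of its underside, left of the box; leave alone
- chip_a: one of three alike off-white bits of a broken scent stone, 22 (its x) x 17 (its y) x 12 mm high, 11 g, lying loose on the lid at the start; origin at the centre of its underside as it first lies
- chip_b: one of three alike off-white bits of a broken scent stone, 22 (its x) x 17 (its y) x 12 mm high, 11 g, lying loose on the lid at the start; origin at the centre of its underside as it first lies
- chip_c: one of three alike off-white bits of a broken scent stone, 22 (its x) x 17 (its y) x 12 mm high, 11 g, lying loose on the lid at the start; origin at the centre of its underside as it first lies
- bottle_1: clear glass cologne bottle with black cap, 36 x 46 x 85 mm high, in a long low white ceramic tray (400 x 90 x 16 mm) at the far side of the dresser, number 1 of 5 from short to tall; origin at the centre of its underside; leave alone
- bottle_2: grey glass cologne bottle with black cap, 36 x 54 x 99 mm high, in a long low white ceramic tray (400 x 90 x 16 mm) at the far side of the dresser, number 2 of 5 from short to tall; origin at the centre of its underside; leave alone
- bottle_3: bottle-green glass cologne bottle with black cap, 40 x 50 x 117 mm high, in a long low white ceramic tray (400 x 90 x 16 mm) at the far side of the dresser, number 3 of 5 from short to tall; origin at the centre of its underside; leave alone
- bottle_4: clear glass cologne bottle with black cap, 42 x 56 x 133 mm high, in a long low white ceramic tray (400 x 90 x 16 mm) at the far side of the dresser, number 4 of 5 from short to tall; origin at the centre of its underside; leave alone
- bottle_5: grey glass cologne bottle with black cap, 44 x 60 x 151 mm high, in a long low white ceramic tray (400 x 90 x 16 mm) at the far side of the dresser, number 5 of 5 from short to tall; origin at the centre of its underside; leave alone
There are look-alikes about, which are no part of the job. Several things have the shape of the dish; the one meant has the colours described above. There is more than one size of the block; the job needs the middle-sized.

How it is judged:
On the way, in this order (a step that is already met when the one before it is completed fails the run):
1. the block is taken up off the dresser (height (world z) of block above 0.055 m and contact force between the fingers and block above 1 N), for 0.2 s.
2. all three bits lie in the dish, while the lid still sits on the box and the block is held (x of chip_a in the frame of dish between -0.058 and 0.058 m and y of chip_a in the frame of dish between -0.058 and 0.058 m and z of each of chip_a, chip_b, chip_c in the frame of dish below 0.045 m and x of chip_b in the frame of dish between -0.058 and 0.058 m and y of chip_b in the frame of dish between -0.058 and 0.058 m and x of chip_c in the frame of dish between -0.058 and 0.058 m and y of chip_c in the frame of dish between -0.058 and 0.058 m and z of lid in the frame of valet_box below 0.065 m and horizontal distance between lid and valet_box below 0.008 m and contact force between the fingers and block above 1 N), for 0.2 s.
3. the block stands or lies on the dresser, let go, and touches none of box, lid, dish and glasses case; the lid still sits on the box (height (world z) of block below 0.045 m and contact force between the fingers and block below 0.05 N and contact force between block and lid below 0.05 N and contact force between block and dish below 0.05 N and contact force between block and valet_box below 0.05 N and contact force between block and glasses_case below 0.05 N and linear speed of block below 0.02 m/s and z of lid in the frame of valet_box below 0.065 m and horizontal distance between lid and valet_box below 0.008 m), for 0.2 s.
At the end, for the whole second after the job is handed in: The fingers alone hold the lid 60 to 150 mm above its seat, within 40 mm sideways of the box's centre, level within 5 degrees and still (under 20 mm/s, 0.15 rad/s); the bits lie in the dish; the block rests let go on the dresser, touching none of box, lid, dish and case (x of chip_a in the frame of dish between -0.058 and 0.058 m and y of chip_a in the frame of dish between -0.058 and 0.058 m and z of each of chip_a, chip_b, chip_c in the frame of dish below 0.045 m and x of chip_b in the frame of dish between -0.058 and 0.058 m and y of chip_b in the frame of dish between -0.058 and 0.058 m and x of chip_c in the frame of dish between -0.058 and 0.058 m and y of chip_c in the frame of dish between -0.058 and 0.058 m and height (world z) of block below 0.045 m and contact force between each of the fingers, lid and block below 0.05 N and contact force between block and lid below 0.05 N and contact force between block and dish below 0.05 N and contact force between each of block, lid and valet_box below 0.05 N and contact force between block and glasses_case below 0.05 N and linear speed of each of block, lid below 0.02 m/s and z of lid in the frame of valet_box between 0.12 and 0.21 m and horizontal distance between lid and valet_box below 0.04 m and angle between lid's own z axis and vertical below 0.087 rad and angular speed of lid below 0.15 rad/s and contact force between the fingers and lid above 2 N); the arm keeps its last pose, push and grip.
It fails at once if a bottle, the glasses case or the watch is moved by more than 25 mm (distance of any of glasses_case, watch, bottle_1, bottle_2, bottle_3, bottle_4, bottle_5 from where it was at the start of the episode above 0.025 m).
It fails at once if the dish is moved by more than 30 mm (distance of dish from where it was at the start of the episode above 0.03 m).
It fails at once if the lid is tipped by more than 15 degrees (angle between lid's own z axis and vertical above 0.26 rad).
It fails at once if the fingers push or pinch a bit (over 3 N) instead of the block (contact force between the fingers and chip_a above 3 N or contact force between the fingers and chip_b above 3 N or contact force between the fingers and chip_c above 3 N).
It also fails if it takes over 70 s, if anything falls off the work surface, if the arm or the gripper's body presses on something with over 40 N, if the wrist force passes 120 N, or if a joint passes its speed limit or range.

### The arm

A 6-joint arm with a two-finger parallel gripper is mounted at the origin on the work surface. World frame = base frame: x ahead of the robot, y to its left, z up, the work surface at z = 0. Lengths are in m, angles in rad, forces in N, time in s.
With the tool pointing down it reaches from about 0.25 to 0.775 m from the base axis. Payload 4 kg.
Tool frame: the origin (TCP) lies between the finger pads; the fingertips stand robot.finger_overhang ahead of it and the grasp point (between the pads) lies 11 mm behind it (robot.finger_overhang is the distance from the TCP to the fingertips, in m); z points along the fingers, y is the line along which they close (so a half turn about z gives the same grasp; the last joint's range is limited). The gripper opens to 94 mm and grips with 3 to 60 N. Pads are 16 mm wide; open, the fingers measure 119 mm over their backs; the gripper's body (75 mm by 177 mm) begins 78 mm behind the grasp point.
Start: joints at [-1.329, 0.087, 1.371, -0, 1.684, -0.103], TCP at [0.186, -0.518, 0.214] pointing down, gripper open.
Joint ranges: [-3.1, 3.1], [-0.76, 2.03], [0.27, 2.55], [-1.08, 4.22], [0.17, 2.65], [-2.57, 2.57]. Speed limits (rad/s): [2.79, 2.79, 3.14, 3.14, 3.14, 3.14].

### API

Orientations are given as a unit quaternion [x, y, z, w].
In Python, from bench import robot, eyes, recognise, masks_of gives the robot as it stands.
- The arm moves only by the tool send_rows, never from a script. Its argument "targets" is text: rows parted by semicolons, each of 7 numbers parted by spaces: the shift along the tool's x, y, z scaled (see below), then the turn, a rotation vector about the tool's x, y, z scaled (see below), then the closure, from 0 (fully open) to 1 (shut). In form: dx dy dz rx ry rz grip; .... A call has 1 to 20 rows; each row is the pose to reach, as a shift and turn from the pose commanded when the call began, along the tool's axes at that moment; what a row does not reach only later rows make up. The controller multiplies each number of a shift by 60 cm and each number of a turn by 60 degrees. A row lasts 1/8 s, in which the tool goes at most 62.5 mm and 10.7 degrees, less where a joint would pass 70% of its speed; a pose out of reach is approached as far as the arm can. A call with a number of a shift or a turn outside -1 to 1 is refused whole. A call with a gripper value outside its range is refused whole. The fingers move at their own pace and stop on an object; "squeeze" is the grip in N (left out, the last holds). Time passes only in rows, so rows that repeat a pose let the fingers close. It gives the time, the measured TCP pose, the force, the opening and the grip force at its end, in the units of the state.
- robot.read_state(): the state, without advancing time (a new reading comes with each control period).
- eyes.snapshot(name): name is "side" or "top" or "wrist"; returns a dict with "frame" (384x512x3 uint8, red, green, blue), "range_z" (384x512 float32, m along the optical axis (not along the pixel's ray), 0 where there is no reading), "fx", "fy", "cx", "cy" (pixels), "camera_from_world" (4x4, takes a point from world to camera coordinates). Camera axes: x right, y up, looking along -z (the intrinsics and any distortion apply to the point x, -y, -z); pixel columns grow to the right and rows downward; lengths in m; the calibration is good to about 2 mm. A picture is of the moment at which its call begins.
- robot.sign_off(): hands the job in; it is judged then, once.
Trained networks look in a picture, given as the dict that the camera call returned (one of the last four; its "shot" number tells which), for a name from the list of things; names that differ only in an ending like _2 or _b are one class to them, and where a whole thing is asked for, a point or a joint stands for the part that bears it (a point fixed in the world has none). Each returns a list of dicts, best first, with "conf" (0 to 1); they miss things now and then, are a little off and sometimes report something else, mostly with a low value. They report only what shows in the picture. A call takes as long as a camera call. They do not tell look-alikes from the thing itself.
- recognise(picture, label): "bbox" ([centre column, centre row, width, height] in pixels, round what is visible of it).
- masks_of(picture, label): "region" (384x512 bool, what is visible of it) and "bbox" ([centre column, centre row, width, height] in pixels, round what is visible of it).
The state is a dict: "time": time; "joint_positions": joint angles; "qvel": joint speeds; "tau": joint torques, N m; "ee_pos": TCP position; "orientation": TCP orientation; "force": force on the tool from outside, world axes, zero at the start; "moment": the same for the moment, N m; "finger_gap": opening from 0.0 (shut) to 1.0 (fully open); "grasp_force": force on a finger pad.
Only numpy, scipy, OpenCV 4.12 (cv2) and the standard library are available. Lean on these libraries where they do the work, as an engineer would, in place of code of your own. Each camera call takes 0.05 s, during which the arm holds its last target. There are 200 camera calls.

## Working session

There is one attempt and no reset: what is moved stays moved. The work goes in short steps, Python scripts to look and compute and a tool call to move; the robot and the scene stay as the last step left them, time stands still between calls to the robot, and variables do not carry over. Pictures are saved under pics/ and viewed, at most 10 in all, crops included, and the job is handed in when it is done.

Besides the shell and the picture viewer there is one more tool, called after "Call:" as a command line: name --argument value ..., lists and objects as JSON in quotes. send_rows: Moves the arm, as the interface text tells. Its arguments: {"type":"object","properties":{"targets":{"type":"string"},"squeeze":{"type":"number"}},"required":["targets"]}

```bash
mkdir -p pics; ls
cat > h.py <<'E'
import numpy as np, cv2, json
from bench import robot, eyes, recognise, masks_of
def pts(s):
    z=s["range_z"]; v,u=np.mgrid[0:z.shape[0],0:z.shape[1]]
    c=np.stack([(u-s["cx"])/s["fx"]*z,-(v-s["cy"])/s["fy"]*z,-z,np.ones_like(z)],-1)
    w=c@np.linalg.inv(np.array(s["camera_from_world"])).T
    w=w[...,:3]; w[z<=0]=np.nan; return w
def save(s,n,sc=1): cv2.imwrite(f"pics/{n}.png",cv2.resize(s["frame"][...,::-1],None,fx=sc,fy=sc))
E
python3 - <<'E'
from h import *
print(robot.read_state(), robot.finger_overhang)
for n in("top","side"):
    s=eyes.snapshot(n); save(s,n+"0",1.5); w=pts(s)
    print(n,s["fx"],s["camera_from_world"])
    for l in ["valet_box","lid","block","dish","glasses_case","watch","chip_a"]:
        for m in masks_of(s,l):
            p=w[m["region"]]; p=p[~np.isnan(p[:,0])]
            print(l,round(m["conf"],2),np.round(m["bbox"]),len(p),np.round(np.median(p,0),3) if len(p) else'',np.round(np.percentile(p,98,axis=0),3)[2] if len(p) else'')
E
```

```text
pics
{'time': 0.0, 'joint_positions': array([-1.32910789e+00,  8.79192731e-02,  1.37227191e+00,  2.05015423e-05,
        1.68357072e+00, -1.03112290e-01]), 'qvel': array([-0.00013815,  0.00096175, -0.00048325,  0.00078161, -0.00040393,
        0.00029739]), 'tau': array([-5.61973102e-04, -3.40189326e+01, -3.02427363e+01,  7.17200479e-02,
        3.32195393e-02, -1.71275174e-04]), 'ee_pos': array([ 0.18577256, -0.51710928,  0.21231472]), 'orientation': array([ 9.85175053e-01,  1.71548647e-01, -6.49290507e-05, -1.08272842e-03]), 'force': array([-0.29525294,  0.77619483,  0.59314613]), 'moment': array([ 0.00328001,  0.01689715, -0.00763073]), 'grasp_force': 0.0, 'finger_gap': 0.9989613811816925} 0.008
top 378.11704845270367 [[-0.01356991 -0.99990425  0.00271079  0.0419853 ]
 [ 0.97513486 -0.01263394  0.22125185 -0.56307115]
 [-0.22119642  0.00564575  0.97521294 -0.92600036]
 [ 0.          0.          0.          1.        ]]
valet_box 0.91 [245. 215.  55.  24.] 448 [0.494 0.065 0.009] 0.031
valet_box 0.17 [322. 113.  27.  27.] 685 [ 0.754 -0.138  0.095] 0.134
valet_box 0.16 [294. 120.  
[... 1510 characters left out ...]
82 [280. 130.  21.  24.] 376 [ 0.561 -0.3    0.05 ] 0.074
block 0.65 [332. 126.   9.  10.] 108 [ 0.395 -0.373  0.031] 0.044
block 0.61 [306. 124.  16.  17.] 217 [ 0.471 -0.336  0.039] 0.059
block 0.29 [266. 207.  10.  12.] 55 [0.539 0.107 0.092] 0.096
dish 0.98 [246. 254.  53.  50.] 1584 [0.57  0.197 0.006] 0.02
dish 0.62 [170. 273.  50.  52.] 1735 [0.749 0.296 0.006] 0.021
dish 0.59 [223. 319.  68.  68.] 2367 [0.575 0.39  0.006] 0.02
glasses_case 0.68 [294. 184.  39.  28.] 509 [ 0.461 -0.07   0.03 ] 0.082
watch 0.62 [300. 352.  35.  29.] 364 [0.39  0.431 0.02 ] 0.037
chip_a 0.52 [276. 185.   5.   7.] 30 [0.52  0.019 0.092] 0.095
chip_a 0.39 [267. 208.   7.  11.] 24 [0.539 0.107 0.092] 0.095
```

View pics/top0.png

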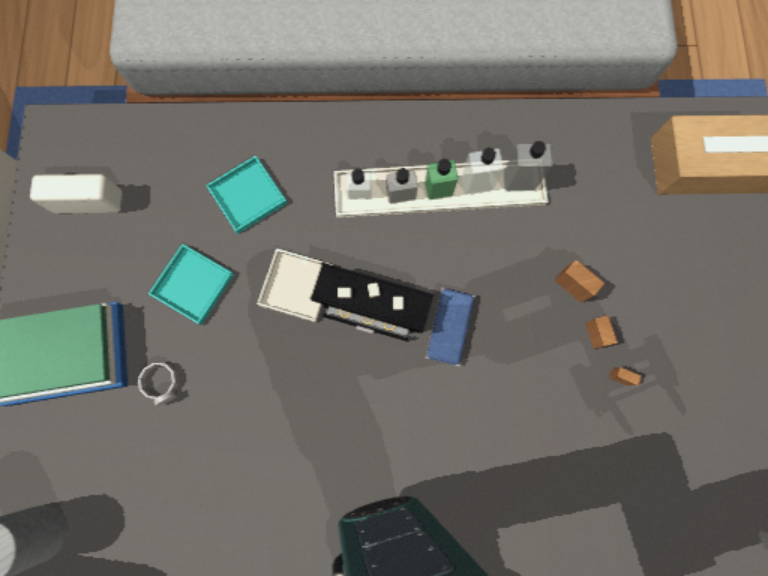

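Run:
```python
from h import *
from scipy import ndimage
s=eyes.snapshot("top"); w=pts(s); s2=eyes.snapshot("side"); w2=pts(s2)
P=np.concatenate([w.reshape(-1,3),w2.reshape(-1,3)]);C=np.concatenate([s["frame"].reshape(-1,3),s2["frame"].reshape(-1,3)]).astype(int)
src=np.r_[np.zeros(w.size//3),np.ones(w2.size//3)]
def rect(q,n):
    r=cv2.minAreaRect((q[:,:2]*1000).astype(np.float32)); print(n,len(q),"c",np.round(r[0],1),"size",np.round(r[1],1),"ang",round(r[2],1),"z",np.round(np.median(q[:,2]),3))
x,y,z=P.T
for k in (0,1):
    m=src==k
    L=m&(z>.074)&(z<.1)&(x>.45)&(x<.62)&(y>-.06)&(y<.18); rect(P[L],"lid")
    ch=L&(z>.0885); 
    q=P[ch]; 
    if len(q):
        o=np.argsort(q[:,1]);q=q[o]
        # cluster by grid
        g=np.zeros((200,300),np.uint8); ix=((q[:,0]-.45)*1000).astype(int); iy=((q[:,1]+.06)*1000).astype(int)
        g[ix,iy]=1; g=cv2.dilate(g,np.ones((5,5))); lab,n=ndimage.label(g)
        for i in range(1,n+1):
            qq=q[lab[ix,iy]==i]
            if len(qq)>5: rect(qq,"chip")
    for n,(cx,cy,r,lo,hi) in {"blk":(.471,-.337,.05,.05,.065),"dish":(.57,.205,.085,.01,.03),"case":(.48,-.08,.09,.024,.04)}.items():
        t=m&(np.hypot(x-cx,y-cy)<r)&(z>lo)&(z<hi)
        if n=="dish": t&=C.min(1)>150
        if t.sum()>5: rect(P[t],n)
```

```text
lid 2056 c [531.1  59.6] size [199.9  66.9] ang 72.9 z 0.081
chip 49 c [517.3  15.9] size [12.7 20.6] ang 88.7 z 0.092
chip 56 c [536.3 105.3] size [15.6 20.2] ang 0.1 z 0.092
chip 57 c [541.2  56.5] size [21.4 16.4] ang 10.7 z 0.092
blk 188 c [ 471.7 -343.1] size [49.4 26. ] ang 14.9 z 0.055
dish 203 c [568.9 200.2] size [111.4 110.2] ang 72.7 z 0.018
case 1045 c [493.8 -55. ] size [109.9 129.5] ang 74.6 z 0.03
lid 1418 c [532.9  57.6] size [203.4  68.1] ang 72.6 z 0.082
chip 41 c [520.4  13.7] size [19.6 17.6] ang 9.9 z 0.092
chip 45 c [539.1 104.5] size [21.3 17.3] ang 88.8 z 0.093
chip 41 c [543.5  56.1] size [16.5 21.6] ang 88.5 z 0.093
blk 78 c [ 472.1 -343.4] size [49.4 25.2] ang 11.3 z 0.056
dish 408 c [568.3 190.5] size [129.4 112. ] ang 73.1 z 0.017
case 364 c [470.  -73.3] size [ 97.9 144.3] ang 25.2 z 0.031
```

```bash
cat >> h.py <<'E'
from scipy.spatial.transform import Rotation as R
def plan(p,yaw):
    """row numbers reaching TCP p, tool down, tool-x at yaw deg, from measured pose"""
    st=robot.read_state(); R0=R.from_quat(st["orientation"])
    R1=R.from_euler("z",yaw,degrees=True)*R.from_euler("x",180,degrees=True)
    d=R0.inv().apply(np.array(p)-st["ee_pos"])/.6; r=np.degrees((R0.inv()*R1).as_rotvec())/60
    print("pos",np.round(st["ee_pos"],4),"t",round(st["time"],2),"F",np.round(st["force"],1),"gap",round(st["finger_gap"]*94,1),"grip",round(st["grasp_force"],1),"| row",np.round(np.r_[d,r],4))
E
python3 -c "
from h import *
plan([.472,-.343,.19],104); plan([.472,-.343,.19],104-40)"
```

```text
pos [ 0.1859 -0.5177  0.2135] t 0.9 F [-0.1  0.7 -1.4] gap 93.8 grip 0.0 | row [ 5.4710e-01 -1.1280e-01  3.9200e-02  1.0000e-04  1.0000e-04 -1.4041e+00]
pos [ 0.1859 -0.5177  0.2135] t 0.9 F [-0.1  0.7 -1.4] gap 93.8 grip 0.0 | row [ 5.471e-01 -1.128e-01  3.920e-02  1.000e-04  1.000e-04 -7.374e-01]
```

Call:
send_rows --targets "0.2 -0.04 0.015 0 0 -0.25 0.25; 0.4 -0.08 0.03 0 0 -0.5 0.25; 0.547 -0.113 0.039 0 0 -0.737 0.25; 0.547 -0.113 0.039 0 0 -0.737 0.25; 0.547 -0.113 0.039 0 0 -0.737 0.25; 0.547 -0.113 0.039 0 0 -0.737 0.25"

```text
time: 1.65
ee_pos: [0.4743, -0.3404, 0.1895]
orientation: [0.847, 0.531, 0.0, -0.0]
force: [-0.3, 0.1, -1.1]
finger_gap: 0.751
grasp_force: 0.0
```

```bash
python3 -c "
from h import *
plan([.472,-.343,.19],104)"
```

```text
pos [ 0.4743 -0.3404  0.1895] t 1.65 F [-0.3  0.1 -1.1] gap 70.6 grip 0.0 | row [-5.600e-03 -1.600e-03 -8.000e-04 -1.000e-04 -9.000e-04 -6.631e-01]
```

Call:
send_rows --targets "-0.004 0 0 0 0 -0.2 0.25; -0.004 0 0 0 0 -0.4 0.25; -0.005 -0.001 0 0 0 -0.663 0.25; -0.005 -0.001 0 0 0 -0.663 0.25; -0.005 -0.001 0 0 0 -0.663 0.25"

```text
time: 2.28
ee_pos: [0.47, -0.3453, 0.1901]
orientation: [0.618, 0.786, -0.0, 0.0]
force: [-0.2, 1.0, -0.6]
finger_gap: 0.752
grasp_force: 0.0
```

Run:
```python
from h import *
s=eyes.snapshot("wrist"); save(s,"w1",1.2); w=pts(s)
m=(np.hypot(w[...,0]-.472,w[...,1]+.343)<.045)&(abs(w[...,2]-.055)<.005)
q=w[m]; print(len(q)); 
if len(q): print(cv2.minAreaRect((q[:,:2]*1000).astype(np.float32)),np.median(q[:,2]))
plan([.472,-.343,.03],104)
```

```text
915
((472.7242736816406, -345.4664001464844), (49.50954818725586, 23.71479034423828), 13.629205703735352) 0.054602140742666005
pos [ 0.47   -0.3453  0.1901] t 2.33 F [-0.1  0.3  0.2] gap 70.2 grip 0.0 | row [ 0.003   0.0042  0.2668 -0.      0.     -0.0063]
```

View pics/w1.png

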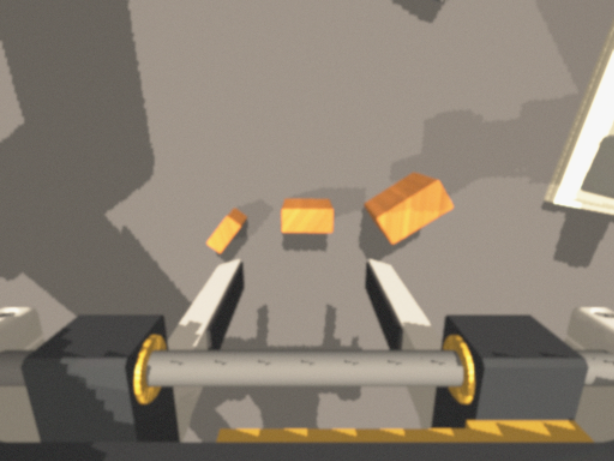

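Call:
send_rows --targets "0 0.004 0.08 0 0 0 0.32; 0 0.004 0.16 0 0 0 0.32; 0 0.004 0.2 0 0 0 0.32; 0 0.004 0.24 0 0 0 0.32; 0 0.004 0.267 0 0 0 0.32; 0 0.004 0.267 0 0 0 0.32; 0 0.004 0.267 0 0 0 0.8; 0 0.004 0.267 0 0 0 0.8; 0 0.004 0.267 0 0 0 0.8; 0 0.004 0.267 0 0 0 0.8; 0 0.004 0.267 0 0 0 0.8; 0 0.004 0.267 0 0 0 0.8" --squeeze 25

```text
time: 3.82
ee_pos: [0.4732, -0.3455, 0.0314]
orientation: [0.617, 0.787, -0.0, 0.001]
force: [-0.4, 0.4, 5.9]
finger_gap: 0.531
grasp_force: 25.0
```

Call:
send_rows --targets "0 0 -0.05 0 0 0 0.8; 0 0 -0.1 0 0 0 0.8; 0 0 -0.18 0 0 0 0.8; 0 0 -0.26 0 0 0 0.8; 0 0 -0.3 0 0 0 0.8; 0 0 -0.3 0 0 0 0.8; 0 0 -0.3 0 0 0 0.8"

```text
time: 4.7
ee_pos: [0.4717, -0.3441, 0.2076]
orientation: [0.617, 0.787, 0.0, -0.002]
force: [-0.0, -0.0, -0.6]
finger_gap: 0.53
grasp_force: 25.0
```

```bash
python3 -c "
from h import *
plan([.506,-.024,.2],72.8)"
```

```text
pos [ 0.4717 -0.3441  0.2076] t 4.7 F [-0.  -0.  -0.6] gap 49.8 grip 25.0 | row [ 0.5046  0.1825  0.0138 -0.0027 -0.0022  0.5159]
```

Call:
send_rows --targets "0.08 0.03 0 0 0 0.1 0.8; 0.16 0.06 0 0 0 0.2 0.8; 0.25 0.09 0.01 0 0 0.3 0.8; 0.34 0.12 0.013 0 0 0.4 0.8; 0.42 0.15 0.013 0 0 0.5 0.8; 0.48 0.17 0.013 0 0 0.516 0.8; 0.505 0.182 0.014 0 0 0.516 0.8; 0.505 0.182 0.014 0 0 0.516 0.8; 0.505 0.182 0.014 0 0 0.516 0.8"

```text
time: 5.82
ee_pos: [0.5062, -0.0257, 0.2008]
orientation: [0.805, 0.593, -0.001, -0.0]
force: [0.2, 0.6, -1.2]
finger_gap: 0.53
grasp_force: 25.0
```

```bash
cat > lidpose.py <<'E'
from h import *
s=eyes.snapshot("wrist"); save(s,"w2",1.2); w=pts(s)
x,y,z=w[...,0],w[...,1],w[...,2]
u=np.array([.2957,.9553]); v=np.array([.9553,-.2957])
d=w[...,:2]-np.array([.532,.0586]); S=d@u; X=d@v
for n,lo,hi in(("rim",.083,.0885),("slab",.076,.0825),("chip",.0885,.096),("block",.1,.25)):
    m=(z>lo)&(z<hi)&(abs(X)<.045)&(abs(S)<.13)
    if m.sum()>5: print(n,m.sum(),"S",np.round(np.percentile(S[m],[1,99]),4),"X",np.round(np.percentile(X[m],[1,99]),4),"z",np.median(z[m]).round(4))
    if n!="block" and m.sum()>20: r=cv2.minAreaRect((w[m][:,:2]*1000).astype(np.float32)); print(r)
    if n=="rim":
        for sg in(1,-1):
            k=m&(X*sg>.02)
            if k.sum()>20: print("rim side",sg,"fit X=a*S+b",np.polyfit(S[k],X[k],1))
plan([.506,-.024,.2],72.8)
E
python3 lidpose.py
```

```text
rim 1756 S [-0.0978  0.0848] X [-0.0321  0.0337] z 0.0856
((530.6832885742188, 51.76296615600586), (186.76841735839844, 66.13062286376953), 72.84782409667969)
rim side 1 fit X=a*S+b [-0.00146706  0.03171047]
rim side -1 fit X=a*S+b [-0.0009722  -0.03005239]
slab 10279 S [-0.0992  0.0872] X [-0.0279  0.0296] z 0.0797
((530.9918212890625, 52.489471435546875), (189.74635314941406, 58.39396667480469), 72.85389709472656)
chip 1255 S [-0.0546  0.0559] X [-0.0155  0.0217] z 0.0915
((537.2550659179688, 58.020774841308594), (113.79287719726562, 36.6159782409668), 77.10700225830078)
block 7324 S [-0.0989 -0.0758] X [-0.0347  0.0367] z 0.2238
pos [ 0.5063 -0.0259  0.201 ] t 5.88 F [ 0.2 -0.4 -0.8] gap 50.0 grip 25.0 | row [ 0.0028 -0.0013  0.0017 -0.0006  0.0008 -0.0018]
```

View pics/w2.png

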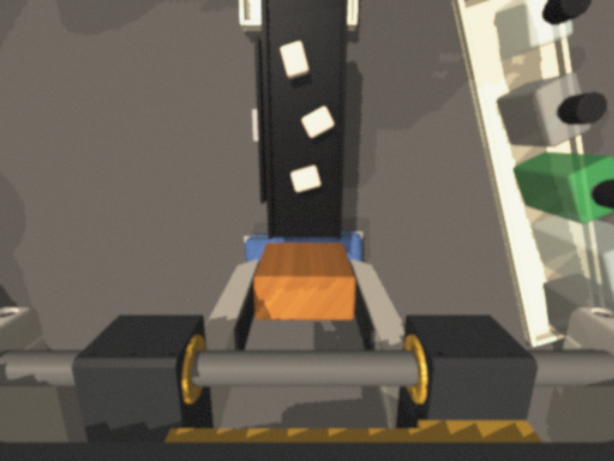

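```bash
python3 -c "
from h import *
plan([.5093,-.0173,.2],72.85);plan([.5093,-.0173,.114],72.85)"
```

```text
pos [ 0.5063 -0.0259  0.201 ] t 5.88 F [ 0.2 -0.4 -0.8] gap 50.0 grip 25.0 | row [ 0.0151  0.0006  0.0017 -0.0006  0.0008 -0.0026]
pos [ 0.5063 -0.0259  0.201 ] t 5.88 F [ 0.2 -0.4 -0.8] gap 50.0 grip 25.0 | row [ 0.0152  0.0007  0.1451 -0.0006  0.0008 -0.0026]
```

Call:
send_rows --targets "0.015 0.0005 0.01 0 0 -0.002 0.8; 0.015 0.0005 0.05 0 0 -0.002 0.8; 0.015 0.0005 0.09 0 0 -0.002 0.8; 0.015 0.0005 0.12 0 0 -0.002 0.8; 0.015 0.0005 0.135 0 0 -0.002 0.8; 0.015 0.0005 0.145 0 0 -0.002 0.8; 0.015 0.0005 0.145 0 0 -0.002 0.8; 0.015 0.0005 0.145 0 0 -0.002 0.8; 0.015 0.0005 0.145 0 0 -0.002 0.8"

```text
time: 7.0
ee_pos: [0.5098, -0.016, 0.1152]
orientation: [0.804, 0.594, 0.0, 0.001]
force: [-0.3, -0.0, -0.8]
finger_gap: 0.528
grasp_force: 25.0
```

Run:
```python
from h import *
plan([.5093,-.0173,.114],72.85)
s=eyes.snapshot("side"); cv2.imwrite("pics/s1.png",cv2.resize(s["frame"][150:270,200:330,::-1],None,fx=4,fy=4)); w=pts(s)
plan([.533+.098*.2957,.0591+.098*.9553,.114],72.85)
```

```text
pos [ 0.5098 -0.016   0.1152] t 7.0 F [-0.3 -0.  -0.8] gap 49.6 grip 25.0 | row [-0.0023 -0.0001  0.002   0.0014 -0.0002  0.0011]
pos [ 0.5097 -0.016   0.1151] t 7.05 F [ 0.3 -0.1 -1.3] gap 49.9 grip 25.0 | row [ 2.944e-01  7.000e-04  1.800e-03  1.100e-03 -1.000e-04  1.100e-03]
```

View pics/s1.png

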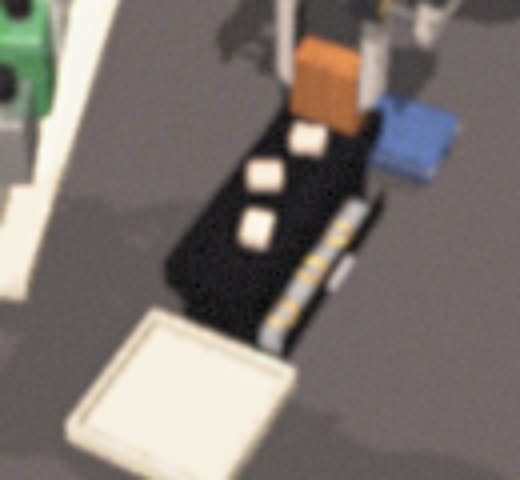

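Call:
send_rows --targets "0.005 0 0.002 0 0 0 0.8; 0.013 0 0.002 0 0 0 0.8; 0.022 0 0.002 0 0 0 0.8; 0.031 0 0.002 0 0 0 0.8; 0.04 0 0.002 0 0 0 0.8; 0.049 0 0.002 0 0 0 0.8; 0.058 0 0.002 0 0 0 0.8; 0.067 0 0.002 0 0 0 0.8; 0.076 0 0.002 0 0 0 0.8; 0.085 0 0.002 0 0 0 0.8; 0.094 0 0.002 0 0 0 0.8; 0.103 0 0.002 0 0 0 0.8; 0.112 0 0.002 0 0 0 0.8; 0.121 0 0.002 0 0 0 0.8; 0.13 0 0.002 0 0 0 0.8; 0.139 0 0.002 0 0 0 0.8; 0.148 0 0.002 0 0 0 0.8; 0.157 0 0.002 0 0 0 0.8; 0.165 0 0.002 0 0 0 0.8; 0.17 0 0.002 0 0 0 0.8"

```text
time: 9.55
ee_pos: [0.5394, 0.0818, 0.1133]
orientation: [0.804, 0.594, -0.0, 0.0]
force: [-0.0, -0.4, -1.0]
finger_gap: 0.533
grasp_force: 25.0
```

Run:
```python
from h import *
plan([.533+.098*.2957,.0591+.098*.9553,.114],72.85)
s=eyes.snapshot("side"); cv2.imwrite("pics/s2.png",cv2.resize(s["frame"][150:290,200:330,::-1],None,fx=4,fy=4))
```

```text
pos [0.5394 0.0818 0.1133] t 9.55 F [-0.  -0.4 -1. ] gap 50.1 grip 25.0 | row [ 0.1241  0.0013 -0.0013  0.      0.0002  0.0013]
```

View pics/s2.png

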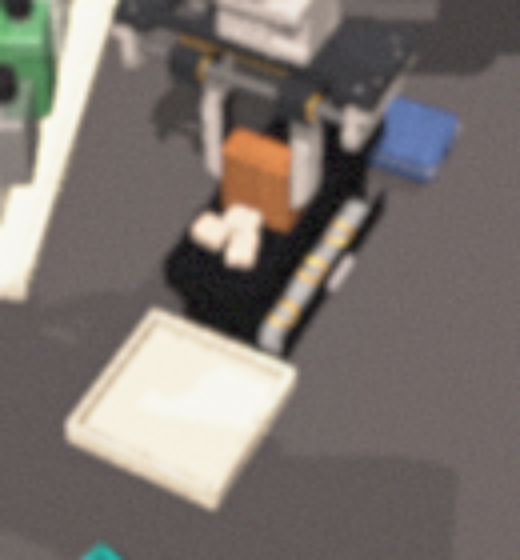

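Call:
send_rows --targets "0.006 0.001 0 0 0 0 0.8; 0.013 0.001 0 0 0 0 0.8; 0.02 0.001 0 0 0 0 0.8; 0.027 0.001 0 0 0 0 0.8; 0.034 0.001 0 0 0 0 0.8; 0.041 0.001 0 0 0 0 0.8; 0.048 0.001 0 0 0 0 0.8; 0.055 0.001 0 0 0 0 0.8; 0.062 0.001 0 0 0 0 0.8; 0.069 0.001 0 0 0 0 0.8; 0.076 0.001 0 0 0 0 0.8; 0.083 0.001 0 0 0 0 0.8; 0.09 0.001 0 0 0 0 0.8; 0.097 0.001 0 0 0 0 0.8; 0.104 0.001 0 0 0 0 0.8; 0.111 0.001 0 0 0 0 0.8; 0.118 0.001 0 0 0 0 0.8; 0.124 0.001 0 0 0 0 0.8; 0.13 0.001 0 0 0 0 0.8; 0.13 0.001 0 0 0 0 0.8"

```text
time: 12.1
ee_pos: [0.5628, 0.1561, 0.1132]
orientation: [0.804, 0.594, -0.0, 0.0]
force: [-0.5, 0.8, -0.5]
finger_gap: 0.533
grasp_force: 25.0
```

Run:
```python
from h import *
plan([.533+.098*.2957,.0591+.098*.9553,.114],72.85)
s=eyes.snapshot("side"); cv2.imwrite("pics/s3.png",cv2.resize(s["frame"][150:290,200:330,::-1],None,fx=4,fy=4))
```

```text
pos [0.5628 0.1561 0.1132] t 12.1 F [-0.5  0.8 -0.5] gap 50.1 grip 25.0 | row [-0.0058  0.0004 -0.0013 -0.      0.0001  0.0014]
```

View pics/s3.png

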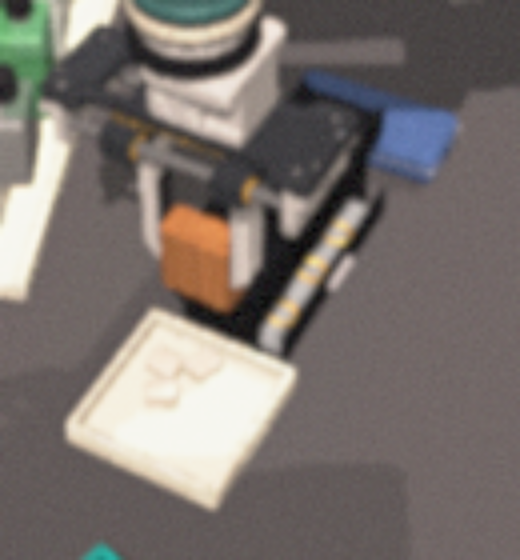

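```bash
python3 -c "
from h import *
plan([.45,-.23,.21],72.85)"
```

```text
pos [0.5628 0.1559 0.1132] t 12.15 F [ 0.3 -0.5 -0.4] gap 49.7 grip 25.0 | row [-6.701e-01  9.200e-03 -1.612e-01  0.000e+00  2.000e-04  1.200e-03]
```

Call:
send_rows --targets "0 0 -0.04 0 0 0 0.8; 0 0 -0.1 0 0 0 0.8; 0 0 -0.16 0 0 0 0.8; -0.05 0 -0.16 0 0 0 0.8; -0.12 0 -0.16 0 0 0 0.8; -0.2 0.005 -0.16 0 0 0 0.8; -0.28 0.009 -0.16 0 0 0 0.8; -0.36 0.009 -0.16 0 0 0 0.8; -0.44 0.009 -0.16 0 0 0 0.8; -0.52 0.009 -0.16 0 0 0 0.8; -0.59 0.009 -0.16 0 0 0 0.8; -0.64 0.009 -0.16 0 0 0 0.8; -0.67 0.009 -0.16 0 0 0 0.8; -0.67 0.009 -0.16 0 0 0 0.8; -0.67 0.009 -0.16 0 0 0 0.8"

```text
time: 14.02
ee_pos: [0.4502, -0.2291, 0.2093]
orientation: [0.804, 0.595, 0.0, -0.0]
force: [0.5, 0.4, -0.3]
finger_gap: 0.537
grasp_force: 25.0
```

```bash
python3 -c "
from h import *
plan([.45,-.23,.0325],72.85)"
```

```text
pos [ 0.4502 -0.2291  0.2093] t 14.03 F [ 0.5  0.4 -0.3] gap 50.4 grip 25.0 | row [-1.800e-03  2.000e-04  2.946e-01  0.000e+00 -6.000e-04  2.000e-03]
```

Call:
send_rows --targets "0 0 0.08 0 0 0 0.8; 0 0 0.16 0 0 0 0.8; 0 0 0.22 0 0 0 0.8; 0 0 0.26 0 0 0 0.8; 0 0 0.28 0 0 0 0.8; 0 0 0.29 0 0 0 0.8; 0 0 0.295 0 0 0 0.8; 0 0 0.296 0 0 0 0.8; 0 0 0.296 0 0 0 0.8; 0 0 0.296 0 0 0 0.8"

```text
time: 15.28
ee_pos: [0.4501, -0.2302, 0.0322]
orientation: [0.804, 0.594, 0.0, 0.001]
force: [-0.7, 1.5, -1.3]
finger_gap: 0.536
grasp_force: 25.0
```

Call:
send_rows --targets "0 0 0.0015 0 0 0 0.8; 0 0 0.0015 0 0 0 0.8; 0 0 0.0015 0 0 0 0.25; 0 0 0.0015 0 0 0 0.25; 0 0 0.0015 0 0 0 0.25; 0 0 0.0015 0 0 0 0.25; 0 0 -0.03 0 0 0 0.25; 0 0 -0.1 0 0 0 0.25; 0 0 -0.18 0 0 0 0.25; 0 0 -0.28 0 0 0 0.05; 0 0 -0.3 0 0 0 0.05; 0 0 -0.3 0 0 0 0.05"

```text
time: 16.77
ee_pos: [0.4502, -0.2301, 0.2123]
orientation: [0.804, 0.594, 0.0, 0.001]
force: [0.1, -0.4, -0.7]
finger_gap: 0.949
grasp_force: 0.0
```

Run:
```python
from h import *
plan([.533,.0591,.22],72.85)
s=eyes.snapshot("top"); w=pts(s); m=(np.hypot(w[...,0]-.45,w[...,1]+.23)<.06)&(w[...,2]>.04)&(w[...,2]<.07)
q=w[m]; print(len(q), cv2.minAreaRect((q[:,:2]*1000).astype(np.float32)) if len(q) else '', np.median(q[:,2]) if len(q) else '')
```

```text
pos [ 0.4502 -0.2301  0.2123] t 16.77 F [ 0.1 -0.4 -0.7] gap 89.2 grip 0.0 | row [ 5.013e-01 -9.600e-03 -1.310e-02  1.700e-03  5.000e-04  1.100e-03]
209 ((449.2449035644531, -227.88955688476562), (24.268224716186523, 50.153907775878906), 72.79412078857422) 0.05501449967660288
```

Call:
send_rows --targets "0.05 0 0 0 0 0 0.05; 0.12 0 -0.013 0 0 0 0; 0.2 0 -0.013 0 0 0 0; 0.3 -0.005 -0.013 0 0 0 0; 0.38 -0.008 -0.013 0 0 0 0; 0.45 -0.01 -0.013 0 0 0 0; 0.501 -0.01 -0.013 0 0 0 0; 0.501 -0.01 -0.013 0 0 0 0; 0.501 -0.01 -0.013 0 0 0 0"

```text
time: 17.95
ee_pos: [0.5315, 0.0586, 0.2175]
orientation: [0.804, 0.594, -0.002, -0.001]
force: [0.4, -0.4, -0.5]
finger_gap: 1.003
grasp_force: 0.0
```

Run:
```python
from h import *
u=np.array([.2957,.9553]); v=np.array([.9553,-.2957])
for n in("wrist","top"):
    s=eyes.snapshot(n); w=pts(s); d=w[...,:2]-np.array([.533,.0591]); S=d@u; X=d@v; z=w[...,2]
    m=(abs(z-.082)<.006)&(abs(X)<.05)&(abs(S)<.12); print(n,m.sum())
    if m.sum()>50: print(cv2.minAreaRect((w[m][:,:2]*1000).astype(np.float32)),"S",np.percentile(S[m],[1,99]).round(4),"X",np.percentile(X[m],[1,99]).round(4))
s=eyes.snapshot("side"); cv2.imwrite("pics/s4.png",cv2.resize(s["frame"][150:290,200:330,::-1],None,fx=4,fy=4))
plan([.533,.0591,.061],72.85)
```

```text
wrist 10055
((532.6453247070312, 57.498207092285156), (199.93896484375, 66.15219116210938), 72.84220123291016) S [-0.0986  0.0967] X [-0.0323  0.0324]
top 669
((531.2403564453125, 59.46460723876953), (199.53897094726562, 66.68134307861328), 72.7402114868164) S [-0.0688  0.0962] X [-0.0348  0.03  ]
pos [0.532  0.0581 0.2189] t 18.1 F [ 0.6 -0.6 -0.5] gap 93.9 grip 0.0 | row [ 0.0023  0.0013  0.2631 -0.0009  0.0007 -0.0005]
```

Call:
send_rows --targets "0.001 0.001 0.06 0 0 0 0; 0.001 0.001 0.14 0 0 0 0; 0.001 0.001 0.2 0 0 0 0; 0.001 0.001 0.24 0 0 0 0; 0.001 0.001 0.262 0 0 0 0; 0.001 0.001 0.262 0 0 0 0; 0.001 0.001 0.262 0 0 0 0; 0.001 0.001 0.262 0 0 0 0.6; 0.001 0.001 0.262 0 0 0 0.6; 0.001 0.001 0.262 0 0 0 0.6; 0.001 0.001 0.262 0 0 0 0.6; 0.001 0.001 0.262 0 0 0 0.6; 0.001 0.001 0.262 0 0 0 0.6" --squeeze 35

```text
time: 19.73
ee_pos: [0.5332, 0.0596, 0.0626]
orientation: [0.804, 0.594, 0.0, -0.0]
force: [-1.7, 0.4, 3.9]
finger_gap: 0.701
grasp_force: 35.0
```

Gripped at 66 mm. Lift slowly by 100 mm.

Call:
send_rows --targets "0 0 -0.006 0 0 0 0.6; 0 0 -0.014 0 0 0 0.6; 0 0 -0.024 0 0 0 0.6; 0 0 -0.04 0 0 0 0.6; 0 0 -0.06 0 0 0 0.6; 0 0 -0.08 0 0 0 0.6; 0 0 -0.1 0 0 0 0.6; 0 0 -0.12 0 0 0 0.6; 0 0 -0.14 0 0 0 0.6; 0 0 -0.155 0 0 0 0.6; 0 0 -0.163 0 0 0 0.6; 0 0 -0.167 0 0 0 0.6; 0 0 -0.167 0 0 0 0.6; 0 0 -0.167 0 0 0 0.6; 0 0 -0.167 0 0 0 0.6; 0 0 -0.167 0 0 0 0.6"

```text
time: 21.72
ee_pos: [0.533, 0.0595, 0.1622]
orientation: [0.804, 0.594, -0.0, -0.0]
force: [0.2, 0.2, -1.2]
finger_gap: 0.699
grasp_force: 35.0
```

Run:
```python
from h import *
plan([.533,.0591,.163],72.85)
s=eyes.snapshot("side"); save(s,"s5",1.5); w=pts(s)
u=np.array([.2957,.9553]); v=np.array([.9553,-.2957])
d=w[...,:2]-np.array([.533,.0591]); S=d@u; X=d@v; z=w[...,2]
m=(z>.17)&(z<.192)&(abs(X)<.036)&(abs(S)<.105); A=np.c_[S[m],X[m],np.ones(m.sum())]
c=np.linalg.lstsq(A,z[m],rcond=None)[0]; print(m.sum(),"tilt deg",np.degrees(c[:2]).round(2),"z",c[2],np.percentile(S[m],[1,99]),np.percentile(X[m],[1,99]))
```

```text
pos [0.533  0.0595 0.1622] t 21.73 F [ 0.2  0.2 -1.2] gap 65.7 grip 35.0 | row [-0.0007  0.0001 -0.0013 -0.0004  0.0002  0.0011]
1233 tilt deg [-0.58  1.4 ] z 0.18128890657652466 [-0.08457241  0.09899513] [-0.03323786  0.03328146]
```

View pics/s5.png

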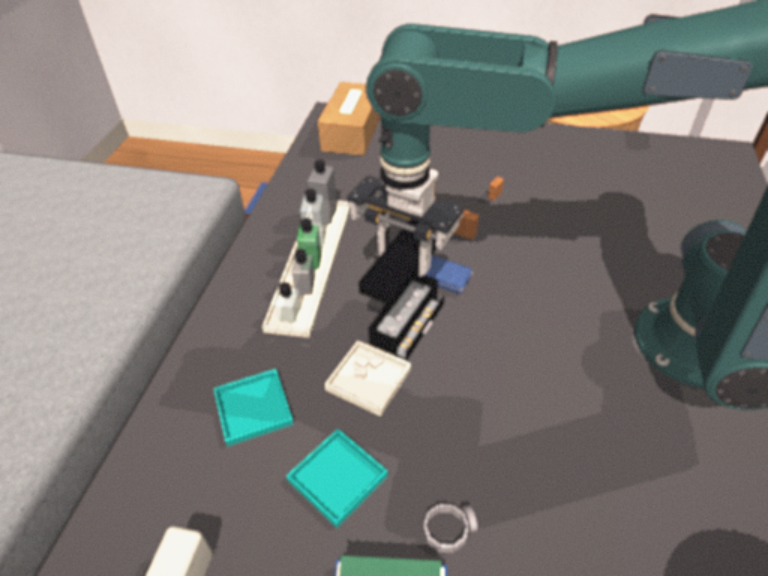

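The lid is held level at about (395,268), 100 mm above the open box at (407,315). The bits are in the white dish at (368,375), and the block stands at (468,225).

```bash
python3 -c "
from h import *
print(robot.sign_off())"
```

```text
the job is handed in; nothing more can be done
None
```

The job is handed in: all three bits are in the white dish, the block stands on the dresser, and the lid is held level and still about 10 cm above the open box. I saw no sign that the dish, bottles, glasses case or watch moved, but the hand-in returned no verdict.

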